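# Gauge the holes of fired vase blocks and set the tight one aside

### The job

Pick up the pin gauge and try it in the hole of each of the three stoneware blocks on the kiln board, working from the robot's left to its right and pushing it in until it is fully home or stops against the narrow part inside. Then put the gauge back upright in its stand, fully down, and gently set whichever block would not take the gauge upright in the middle of the wooden tray, leaving the blocks that fit standing where they are and the other things on the table undisturbed.

Things in the scene. Friction and masses are not known exactly. Their poses are not given: they have to be found in the camera images.
- gauge: go gauge: a steel pin 13 in diameter and 32 long pointing down (its lowest 5 mm tapers to 8), above it a steel collar 30 across and 5 thick, above that a square wooden handle 20 x 20 and 60 tall; 97 tall overall, 0.09 kg. Origin: tip of the pin, z up along the handle, x and y square to the handle's sides. At the start it stands upright in the stand, its collar resting on the stand's top. Fully home in a block means the collar rests on the block's top, the tip 32 below it
- stand: fixed plywood block 75 x 75 x 40 tall with one vertical hole 19 across through its middle, in which the gauge stands. Origin: centre of its underside; with the gauge seated the gauge's origin is 8 above it
- board: fixed white kiln board 120 x 370 x 12 thick, lying on the table with its long side (its y) across in front of the robot; the three blocks stand on it in a row. Origin: centre of its underside
- slot_left (a point): point on the board's top where the left block (towards +y, the robot's left) stands, within about 15 mm
- slot_middle (a point): the same for the middle block
- slot_right (a point): the same for the right block (towards -y)
- tray: fixed dark wooden tray, 145 x 145 outside, walls 22 high and 5 thick, floor 5 thick, empty. Origin: centre of its underside
- block_1: square-section block of grey marbled stoneware, 50 x 50 x 55 tall, 0.28 kg, with a vertical hole in the middle of its top face. Origin: centre of its underside, z up, x and y square to its sides. The hole's mouth is 16 across in every block; in a good block it runs 16 wide right through, in a tight one it narrows to 9 from 10 below the top, so that the gauge stops with its tip 10 below the top face. Which blocks are tight must be found by trying
- block_2: square-section block of grey marbled stoneware, 50 x 50 x 55 tall, 0.28 kg, with a vertical hole in the middle of its top face. Origin: centre of its underside, z up, x and y square to its sides. The hole's mouth is 16 across in every block; in a good block it runs 16 wide right through, in a tight one it narrows to 9 from 10 below the top, so that the gauge stops with its tip 10 below the top face. Which blocks are tight must be found by trying
- block_3: square-section block of grey marbled stoneware, 50 x 50 x 55 tall, 0.28 kg, with a vertical hole in the middle of its top face. Origin: centre of its underside, z up, x and y square to its sides. The hole's mouth is 16 across in every block; in a good block it runs 16 wide right through, in a tight one it narrows to 9 from 10 below the top, so that the gauge stops with its tip 10 below the top face. Which blocks are tight must be found by trying
- block_1_hole (a point): centre of the hole's mouth in block_1's top face, 55 above its origin
- block_2_hole (a point): centre of the hole's mouth in block_2's top face, 55 above its origin
- block_3_hole (a point): centre of the hole's mouth in block_3's top face, 55 above its origin
- rolling_pin: bystander: wooden rolling pin, 340 long, 48 across, lying. Origin: centre of its underside
- knife: bystander: knife with a white handle, 230 long, lying flat in front of the board. Origin: centre of its underside, where handle and blade meet
- clay_block: bystander: solid grey clay block without a hole, 60 x 50 x 110 tall. Origin: centre of its underside
- brush_pot: bystander: white ceramic pot holding brushes, 80 across, 90 tall, brushes up to 190. Origin: centre of its underside
- slip_jar: bystander: glass jar with steel lid, 56 across, 75 tall. Origin: centre of its underside
- kiln_prop: bystander: small white waisted kiln prop, 38 across, 42 tall. Origin: centre of its underside
- bud_vase: bystander: small blue vase, 56 across, 75 tall. Origin: centre of its underside
Things that resemble listed ones, but are neither listed nor needed, are in the scene too. What is shaped like the block_2 but orange is not meant.

How it is judged (in metres and radians):
On the way, in this order (a step that is already met when the one before it is completed fails the run):
1. the held gauge is tried in the left block: fully home (tip at least 28 mm deep), or stopped inside the mouth of a tight one (tip at least 7.5 mm deep, pushed with over 1 N) (((horizontal distance between block_1 and slot_left below 0.045 m and horizontal distance between gauge and block_1_hole below 0.005 m and angle between gauge's own z axis and vertical below 0.15 rad and contact force between the fingers and gauge above 0.5 N and z of gauge in the frame of block_1 below 0.027 m) or (horizontal distance between block_2 and slot_left below 0.045 m and horizontal distance between gauge and block_2_hole below 0.005 m and angle between gauge's own z axis and vertical below 0.15 rad and contact force between the fingers and gauge above 0.5 N and z of gauge in the frame of block_2 below 0.0475 m and contact force between gauge and block_2 above 1 N) or (horizontal distance between block_3 and slot_left below 0.045 m and horizontal distance between gauge and block_3_hole below 0.005 m and angle between gauge's own z axis and vertical below 0.15 rad and contact force between the fingers and gauge above 0.5 N and z of gauge in the frame of block_3 below 0.027 m))), for 0.05 s.
2. the held gauge is tried in the middle block: fully home (tip at least 28 mm deep), or stopped inside the mouth of a tight one (tip at least 7.5 mm deep, pushed with over 1 N) (((horizontal distance between block_1 and slot_middle below 0.045 m and horizontal distance between gauge and block_1_hole below 0.005 m and angle between gauge's own z axis and vertical below 0.15 rad and contact force between the fingers and gauge above 0.5 N and z of gauge in the frame of block_1 below 0.027 m) or (horizontal distance between block_2 and slot_middle below 0.045 m and horizontal distance between gauge and block_2_hole below 0.005 m and angle between gauge's own z axis and vertical below 0.15 rad and contact force between the fingers and gauge above 0.5 N and z of gauge in the frame of block_2 below 0.0475 m and contact force between gauge and block_2 above 1 N) or (horizontal distance between block_3 and slot_middle below 0.045 m and horizontal distance between gauge and block_3_hole below 0.005 m and angle between gauge's own z axis and vertical below 0.15 rad and contact force between the fingers and gauge above 0.5 N and z of gauge in the frame of block_3 below 0.027 m))), for 0.05 s.
3. the held gauge is tried in the right block: fully home (tip at least 28 mm deep), or stopped inside the mouth of a tight one (tip at least 7.5 mm deep, pushed with over 1 N) (((horizontal distance between block_1 and slot_right below 0.045 m and horizontal distance between gauge and block_1_hole below 0.005 m and angle between gauge's own z axis and vertical below 0.15 rad and contact force between the fingers and gauge above 0.5 N and z of gauge in the frame of block_1 below 0.027 m) or (horizontal distance between block_2 and slot_right below 0.045 m and horizontal distance between gauge and block_2_hole below 0.005 m and angle between gauge's own z axis and vertical below 0.15 rad and contact force between the fingers and gauge above 0.5 N and z of gauge in the frame of block_2 below 0.0475 m and contact force between gauge and block_2 above 1 N) or (horizontal distance between block_3 and slot_right below 0.045 m and horizontal distance between gauge and block_3_hole below 0.005 m and angle between gauge's own z axis and vertical below 0.15 rad and contact force between the fingers and gauge above 0.5 N and z of gauge in the frame of block_3 below 0.027 m))), for 0.05 s.
At the end, for the whole second after the job is handed in: The block that would not take the gauge stands upright and still on the tray's floor, its centre within 50 mm of the tray's centre along each of the tray's sides; the two others stand upright within 25 mm of where they were; the gauge stands upright in its stand, collar down (within 3 mm) (angle between each of block_1, block_2, block_3, gauge's own z axis and vertical below 0.1 rad and linear speed of each of block_1, block_2, block_3, gauge below 0.02 m/s and distance of each of block_1, block_3 from where it was at the start of the episode below 0.025 m and x of block_2 in the frame of tray between -0.05 and 0.05 m and y of block_2 in the frame of tray between -0.05 and 0.05 m and z of block_2 in the frame of tray below 0.009 m and horizontal distance between gauge and stand below 0.008 m and z of gauge in the frame of stand below 0.011 m); the robot touches nothing.
It fails at once if a block is dropped or knocked over (faster than 0.5 m/s with no finger on it) ((linear speed of block_1 above 0.5 m/s and contact force between the fingers and block_1 below 0.1 N) or (linear speed of block_2 above 0.5 m/s and contact force between the fingers and block_2 below 0.1 N) or (linear speed of block_3 above 0.5 m/s and contact force between the fingers and block_3 below 0.1 N)).
It fails at once if a bystander is pushed more than 30 mm (distance of any of rolling_pin, knife, clay_block, brush_pot, slip_jar, kiln_prop, bud_vase from where it was at the start of the episode above 0.03 m).
It also fails if it takes over 67 s, if anything falls off the work surface, if the arm or the gripper's body presses on something with over 40 N, if the wrist force passes 120 N, or if a joint passes its speed limit or range.

### The arm

A 6-joint arm with a two-finger parallel gripper is mounted at the origin on the work surface. World frame = base frame: x ahead of the robot, y to its left, z up, the work surface at z = 0. Lengths are in mm, angles in rad, forces in N, time in s.
With the tool pointing down it reaches from about 300 to 775 mm from the base axis. Payload 14.6 kg.
Tool frame: the origin (TCP) lies between the finger pads; the fingertips stand 19 mm ahead of it and the grasp point (between the pads) is the TCP; z points along the fingers, y is the line along which they close (so a half turn about z gives the same grasp; the last joint's range is limited). The gripper opens to 94 mm and grips with 3 to 60 N. Pads are 16 mm wide; open, the fingers measure 119 mm over their backs; the gripper's body (75 mm by 177 mm) begins 78 mm behind the grasp point.
Start: joints at [-1.255, 0.3, 1.521, -0, 1.321, -0.067], TCP at [205.428, -510.185, 224.446] pointing down, gripper open.
Joint ranges: [-3.03, 3.03], [-0.79, 2.21], [0.23, 2.52], [-1.04, 4.18], [0, 3.07], [-2.55, 2.55]. Speed limits (rad/s): [2.22, 2.22, 2.57, 3.14, 3.14, 3.14].

### API

Orientations are given as [roll, pitch, yaw] about the fixed x, y, z axes, in that order (R = Rz(yaw) Ry(pitch) Rx(roll)).
In Python, from cell import monitor, imaging, job, find_in, trace gives the robot as it stands. The module is installed in compiled form; this text tells all that it offers.
- The arm moves only by the tool arm_command, never from a script. Its argument "steps" is a list of rows, each a list of 5 numbers: the opening, from 0 (shut) to 1 (fully open), then the shift along the tool's x, y, z in mm, then the turn about the tool's z in degrees. In form: [[gripper, dx, dy, dz, turn], ...]. A call has 1 to 20 rows; each row is the pose to reach, as a shift and turn from the pose commanded when the call began, along the tool's axes at that moment; what a row does not reach only later rows make up. A row lasts 1/8 s, in which the tool goes at most 62.5 mm and 10.7 degrees, less where a joint would pass 70% of its speed; a pose out of reach is approached as far as the arm can. A call with a gripper value outside its range is refused whole. The fingers move at their own pace and stop on an object; "force" is the grip in N (left out, the last holds). Time passes only in rows, so rows that repeat a pose let the fingers close. It gives the time, the measured TCP pose, the force, the opening and the grip force at its end, in the units of the state.
- monitor.read_state(): the state, without advancing time (a new reading comes with each control period).
- imaging.camera(name): name is "scene" or "top"; returns a dict with "img" (420x560x3 uint8, red, green, blue), "mtx" (3x3 intrinsics, pixels), "view" (4x4, takes a point from world to camera coordinates). Camera axes: x right, y down, z forward; pixel columns grow to the right and rows downward; lengths in mm; the calibration is good to about 2 mm. A picture is of the moment at which its call begins. There is no depth.
- job.sign_off(): hands the job in; it is judged then, once.
Trained networks look in a picture, given as the dict that the camera call returned (one of the last four; its "shot" number tells which), for a name from the list of things; names that differ only in an ending like _2 or _b are one class to them, and where a whole thing is asked for, a point or a joint stands for the part that bears it (a point fixed in the world has none). Each returns a list of dicts, best first, with "p" (0 to 1); they miss things now and then, are a little off and sometimes report something else, mostly with a low value. They report only what shows in the picture. A call takes as long as a camera call. They do not tell look-alikes from the thing itself.
- find_in(picture, target): "rect" ([centre column, centre row, width, height] in pixels, round what is visible of it).
- trace(picture, target): "region" (420x560 bool, what is visible of it) and "rect" ([centre column, centre row, width, height] in pixels, round what is visible of it).
The state is a dict: "clock": time; "joints": joint angles; "qd": joint speeds; "effort": joint torques, N m; "eef_pos": TCP position; "eef_rot": TCP orientation; "wrist_force": force on the tool from outside, world axes, zero at the start; "moment": the same for the moment, N m; "finger_gap": finger opening in mm; "finger_force": force on a finger pad.
Only numpy, scipy, OpenCV 4.12 (cv2) and the standard library are available. Lean on these libraries where they do the work, as an engineer would, in place of code of your own. Each camera call takes 0.05 s, during which the arm holds its last target. There are 200 camera calls.

## Working session

There is one attempt and no reset: what is moved stays moved. The work goes in short steps, Python scripts to look and compute and a tool call to move; the robot and the scene stay as the last step left them, time stands still between calls to the robot, and variables do not carry over. Pictures are saved under pics/ and viewed, at most 10 in all, crops included, and the job is handed in when it is done.

Besides the shell and the picture viewer there is one more tool, called after ">>>" as name(argument=value, ...) on one line, values as JSON. arm_command: Moves the arm, as the interface text tells. Its arguments: {"type":"object","properties":{"steps":{"type":"array","items":{"type":"array","items":{"type":"number"}}},"force":{"type":"number"}},"required":["steps"]}

```bash
mkdir -p pics; cat > h.py <<'E'
import numpy as np, cv2
from cell import monitor, imaging, job, find_in, trace
def ray(c,uv,z):
    V=np.array(c["view"]);R=V[:3,:3];t=V[:3,3];o=-R.T@t
    d=R.T@np.linalg.inv(c["mtx"])@np.array([uv[0],uv[1],1.]);return o+d*(z-o[2])/d[2]
def proj(c,p):
    V=np.array(c["view"]);q=c["mtx"]@(V[:3,:3]@np.array(p)+V[:3,3]);return q[:2]/q[2]
E
python3 - <<'E'
from h import *
for n in("top","scene"):
    c=imaging.camera(n);cv2.imwrite(f"pics/{n}0.png",c["img"][:,:,::-1])
    V=np.array(c["view"]);print(n,"cam at",(-V[:3,:3].T@V[:3,3]).round(),np.array(c["mtx"]).round().tolist())
    for t,z in(("gauge",105),("stand",40),("block_1",67),("block_1_hole",67),("tray",22),("board",12)):
        for d in find_in(c,t)[:6]: print(t,round(d["p"],2),np.round(d["rect"]),ray(c,d["rect"][:2],z).round(1))
print(monitor.read_state())
E
```

```text
top cam at [ 379.   -9. 1277.] [[417.0, 0.0, 281.0], [0.0, 417.0, 209.0], [0.0, 0.0, 1.0]]
gauge 0.69 [162. 233.  16.   6.] [471.5 319.9 105. ]
stand 0.75 [166. 236.  26.  27.] [466.9 326.4  40. ]
block_1 0.95 [360. 184.  23.  21.] [ 609.2 -250.6   67. ]
block_1 0.84 [225. 212.  20.  27.] [534.1 146.1  67. ]
block_1 0.82 [272. 216.  16.  19.] [518.4   9.6  67. ]
block_1 0.69 [331. 290.  17.  18.] [ 302.1 -155.    67. ]
block_1 0.54 [316. 213.  20.  18.] [ 524.3 -119.8   67. ]
block_1 0.39 [276. 153.  16.  18.] [708.   -5.3  67. ]
block_1_hole 0.6 [273. 216.  18.  17.] [520.1   7.5  67. ]
block_1_hole 0.23 [274. 268.  82.   8.] [368.2   5.6  67. ]
tray 0.65 [387. 244.  59.  60.] [ 432.3 -334.7   22. ]
board 0.91 [271. 215. 126.  44.] [529.7  13.4  12. ]
scene cam at [1379.  464.  706.] [[459.0, 0.0, 278.0], [0.0, 459.0, 214.0], [0.0, 0.0, 1.0]]
gauge 0.73 [408. 246.  10.  32.] [531.2 337.7 105. ]
stand 0.73 [407. 260.  35.  38.] [497.6 336.6  40. ]
block_1 0.96 [277. 226.  28.  32.] [552.5  22.3  67. ]
block_1 0.78 [265. 181.  22.  24.] [ 368.2 -117.    67. ]
block_1 0.7 [233. 215.  2
[... 334 characters left out ...]
.  70.] [555.  36.  12.]
{'clock': 0.7, 'joints': array([-1.25459234e+00,  2.99866301e-01,  1.52099325e+00, -3.07469907e-05,
        1.32070543e+00, -6.65921670e-02]), 'qd': array([ 0.00034771,  0.00045356, -0.00204531, -0.00081087, -0.00181788,
        0.00145904]), 'effort': array([-8.00406160e-04, -5.31581461e+01, -3.52883792e+01,  7.07341614e-02,
        2.11800338e-02,  1.21707811e-05]), 'eef_pos': array([ 205.42516706, -510.18692117,  224.46693318]), 'eef_rot': array([3.14156703e+00, 3.15658883e-05, 3.82803766e-01]), 'wrist_force': array([-0.21282423,  0.59470276, -0.44202759]), 'moment': array([0.011132  , 0.01288241, 0.02073995]), 'finger_force': 0.0, 'finger_gap': 94.03115844435199}
```

View pics/top0.png

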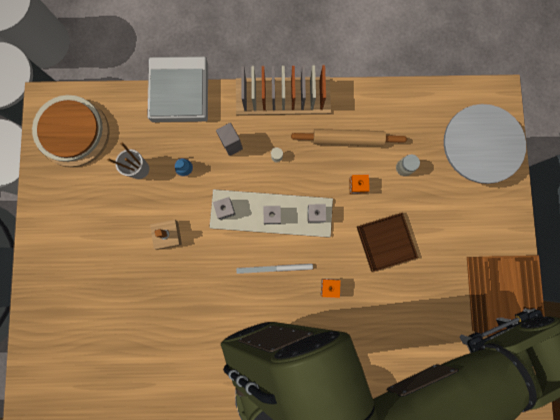

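View pics/scene0.png

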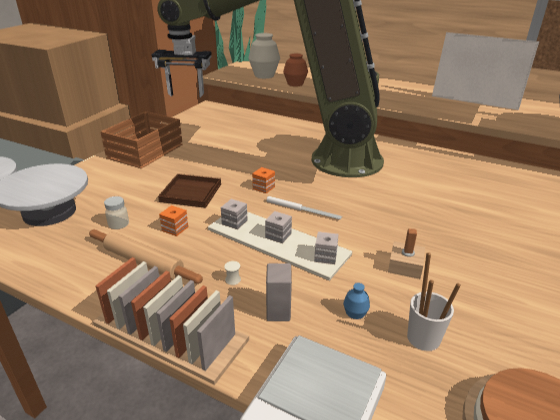

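```bash
cat > fit.py <<'E'
from h import *
from scipy.optimize import minimize
S=4
def box(x,y,yaw,w,z0,z1):
    c,s=np.cos(yaw),np.sin(yaw)
    return [[x+c*a-s*b,y+s*a+c*b,z] for a in(-w/2,w/2) for b in(-w/2,w/2) for z in(z0,z1)]
def sil(c,P,o,sh):
    p=(np.array([proj(c,q) for q in P])-o+.5)*S-.5
    h=cv2.convexHull(p.astype(np.float32))[:,0]
    m=np.zeros(sh,np.uint8);cv2.fillConvexPoly(m,np.round(h*16).astype(np.int32),255,shift=4)
    return m
def fit(views,x,y,w,z0,z1,yaw0=None):
    """views: list of (cam, region)"""
    T=[]
    for c,r in views:
        u=proj(c,[x,y,(z0+z1)/2]).astype(int);o=u-40
        m=r[o[1]:o[1]+80,o[0]:o[0]+80].astype(np.float32)
        m=cv2.resize(m,None,fx=S,fy=S,interpolation=cv2.INTER_LINEAR)
        T.append((c,cv2.GaussianBlur(m,(0,0),3),o))
    def f(p):
        return sum(np.abs(cv2.GaussianBlur(sil(c,box(p[0],p[1],p[2]/30,w,z0,z1),o,m.shape)/255.,(0,0),3)-m).sum()/S/S for c,m,o in T)
    best=None
    for a in ([-.6,-.3,0,.3,.6] if yaw0 is None else [yaw0]):
        r=minimize(f,[x,y,a*30],method="Nelder-Mead",options=dict(initial_simplex=[[x,y,a*30],[x+6,y,a*30],[x,y+6,a*30],[x,y,a*30+5]],maxiter=120))
        if best is None or r.fun<best.fun: best=r
    return best.x[:2].round(1),round(best.x[2]/30,3),round(best.fun,1)
def near(c,t,x,y,z):
    u=proj(c,[x,y,z]);L=[d for d in trace(c,t) if np.hypot(*(np.array(d["rect"][:2])-u))<14]
    return L[0]["region"] if L else None
E
python3 - <<'E'
from fit import *
C=[imaging.camera("top"),imaging.camera("scene")]
for n,t,x,y,w,z0,z1 in(("L","block_1",534,144,50,12,67),("M","block_1",520,10,50,12,67),("R","block_1",524,-118,50,12,67),("stand","stand",467,326,75,0,40),("tray","tray",432,-334,145,0,22)):
    V=[(c,near(c,t,x,y,(z0+z1)/2)) for c in C]
    print(n,[None if r is None else int(r.sum()) for c,r in V])
    V=[v for v in V if v[1] is not None]
    print("  both",fit(V,x,y,w,z0,z1), [fit([v],x,y,w,z0,z1) for v in V])
u=lambda c,p:proj(c,p)
ims=[]
for c,p in((C[0],(525,10,67)),(C[1],(525,10,67)),(C[0],(467,326,70)),(C[1],(467,326,70))):
    a,b=proj(c,p).astype(int);w,h=(70,35) if p[1]<100 else (20,25)
    ims.append(cv2.resize(c["img"][b-h:b+h,a-w:a+w,::-1],None,fx=5,fy=5,interpolation=cv2.INTER_CUBIC));print((a-w,b-h))
A=np.zeros((600,800,3),np.uint8)
A=np.zeros((700,900,3),np.uint8);A[:350,:700]=ims[0];A[350:700,:700]=ims[1];A[:250,700:]=ims[2];A[350:600,700:]=ims[3]
cv2.imwrite("pics/c1.png",cv2.resize(A,(771,600)))
E
```

```text
L [338, 693]
  both (array([545.7, 153.4]), np.float64(0.281), np.float64(79.2)) [(array([547., 154.]), np.float64(-1.203), np.float64(27.2)), (array([544. , 152.8]), np.float64(0.279), np.float64(32.2))]
M [292, 669]
  both (array([523.6,  10.5]), np.float64(1.557), np.float64(86.5)) [(array([524.9,   9.5]), np.float64(-0.017), np.float64(36.3)), (array([521.8,   9.6]), np.float64(-0.006), np.float64(33.5))]
R [318, 564]
  both (array([ 525.8, -123.1]), np.float64(0.064), np.float64(130.7)) [(array([ 526.9, -121.9]), np.float64(-0.024), np.float64(30.5)), (array([ 521.4, -125.2]), np.float64(0.261), np.float64(55.8))]
stand [595, 937]
  both (array([471.7, 330.7]), np.float64(0.18), np.float64(349.3)) [(array([472.5, 331. ]), np.float64(0.19), np.float64(169.8)), (array([469.2, 330.2]), np.float64(0.176), np.float64(156.9))]
tray [2407, 1509]
  both (array([ 440. , -336.4]), np.float64(0.295), np.float64(155.4)) [(array([ 440.3, -335.9]), np.float64(0.297), np.float64(72.2)), (array([ 437.3, -338.2]), np.float64(0.295), np.float64(60.6))]
(np.int64(202), np.int64(178))
(np.int64(207), np.int64(184))
(np.int64(143), np.int64(210))
(np.int64(388), np.int64(216))
```

View pics/c1.png

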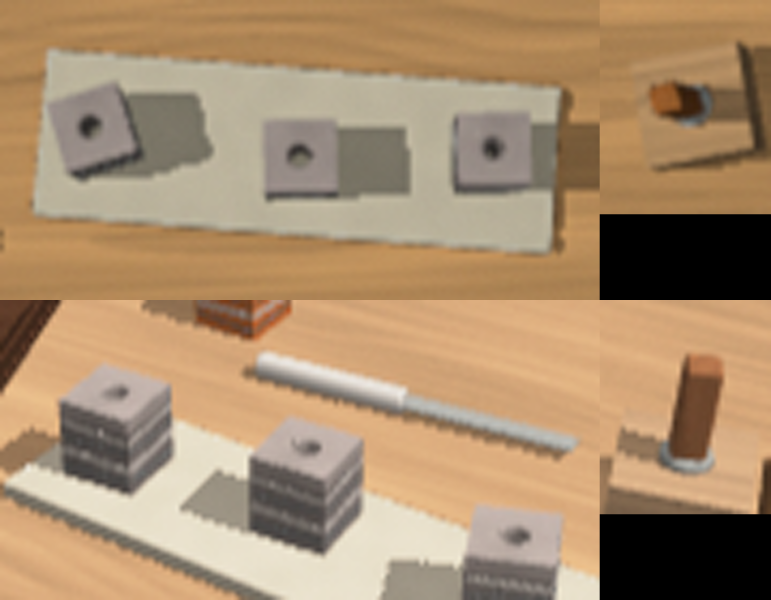

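```bash
cat >> fit.py <<'E'
def disc(x,y,r,z0,z1):
    return [[x+r*np.cos(a),y+r*np.sin(a),z] for a in np.linspace(0,6.28,33) for z in(z0,z1)]
def fitg(views,x,y,zt,parts=("h","c"),yaws=(-.6,-.3,0,.3,.6)):
    """gauge with tip height zt, upright"""
    T=[]
    for c,r in views:
        o=proj(c,[x,y,zt+60]).astype(int)-40
        m=cv2.resize(r[o[1]:o[1]+80,o[0]:o[0]+80].astype(np.float32),None,fx=S,fy=S,interpolation=cv2.INTER_LINEAR)
        T.append((c,cv2.GaussianBlur(m,(0,0),3),o))
    def f(p):
        P=[]
        if "h" in parts:P.append(box(p[0],p[1],p[2]/30,20,zt+37,zt+97))
        if "c" in parts:P.append(disc(p[0],p[1],15,zt+32,zt+37))
        if "p" in parts:P.append(disc(p[0],p[1],6.5,zt+5,zt+32))
        e=0
        for c,m,o in T:
            s=np.max([sil(c,q,o,m.shape) for q in P],0)/255.
            e+=np.abs(cv2.GaussianBlur(s,(0,0),3)-m).sum()/S/S
        return e
    best=None
    for a in yaws:
        r=minimize(f,[x,y,a*30],method="Nelder-Mead",options=dict(initial_simplex=[[x,y,a*30],[x+6,y,a*30],[x,y+6,a*30],[x,y,a*30+5]],maxiter=120))
        if best is None or r.fun<best.fun: best=r
    return best.x[:2].round(1),round(best.x[2]/30,3),round(best.fun,1)
E
python3 - <<'E'
from fit import *
C=[imaging.camera("top"),imaging.camera("scene")]
V=[]
for c in C:
    L=trace(c,"gauge");print([(round(d["p"],2),np.round(d["rect"]),int(d["region"].sum())) for d in L[:3]])
    V.append((c,L[0]["region"]))
print(fitg(V,471,331,8),[fitg([v],471,331,8) for v in V])
p=monitor.read_state()["eef_pos"];a=.3828
print("tool shift to (471,330.5):",((471-p[0])*np.cos(a)+(330.5-p[1])*np.sin(a)).round(1),((471-p[0])*np.sin(a)-(330.5-p[1])*np.cos(a)).round(1))
E
```

```text
[(0.65, array([275., 269.,  78.,   7.]), 365)]
[(0.83, array([409., 243.,   5.,  32.]), 269)]
(array([467.6, 330.3]), np.float64(0.081), np.float64(164.6)) [(array([554.3, 196.3]), np.float64(-0.859), np.float64(0.0)), (array([467.8, 330.3]), np.float64(0.191), np.float64(32.6))]
tool shift to (471,330.5): 560.4 -680.6
```

>>> arm_command(steps=[[1, 559, -681, 30, -78.3], [1, 559, -681, 30, -78.3], [1, 559, -681, 30, -78.3], [1, 559, -681, 30, -78.3], [1, 559, -681, 30, -78.3], [1, 559, -681, 30, -78.3], [1, 559, -681, 30, -78.3], [1, 559, -681, 30, -78.3], [1, 559, -681, 30, -78.3], [1, 559, -681, 30, -78.3], [1, 559, -681, 30, -78.3], [1, 559, -681, 30, -78.3], [1, 559, -681, 30, -78.3], [1, 559, -681, 30, -78.3], [1, 559, -681, 30, -78.3], [1, 559, -681, 30, -78.3], [1, 559, -681, 30, -78.3], [1, 559, -681, 30, -78.3]], force=20)

```text
clock: 3.75
eef_pos: [469.8, 329.4, 195.1]
eef_rot: [3.141, -0.0, 1.748]
wrist_force: [0.8, -0.3, 0.8]
finger_gap: 94.0
finger_force: 0.0
```

>>> arm_command(steps=[[1, 1, 0, 60, 0], [1, 1, 0, 100, 0], [1, 1, 0, 122, 0], [1, 1, 0, 122, 0], [1, 1, 0, 122, 0], [0.1, 1, 0, 122, 0], [0.1, 1, 0, 122, 0], [0.1, 1, 0, 122, 0], [0.1, 1, 0, 122, 0], [0.1, 1, 0, 122, 0], [0.1, 1, 0, 122, 0], [0.1, 1, 0, 122, 0]], force=20)

```text
clock: 5.25
eef_pos: [469.4, 331.3, 72.4]
eef_rot: [-3.142, 0.0, 1.749]
wrist_force: [0.5, 0.5, 0.5]
finger_gap: 27.5
finger_force: 0.7
```

>>> arm_command(steps=[[0.1, 0, 0, 0, 0], [0.1, 0, 0, 0, 0], [0.1, 0, 0, 0, 0], [0.1, 0, 0, 0, 0]])

```text
clock: 5.75
eef_pos: [469.4, 331.3, 72.5]
eef_rot: [3.142, 0.0, 1.749]
wrist_force: [1.2, 0.7, 0.6]
finger_gap: 19.9
finger_force: 19.7
```

```bash
python3 - <<'E'
from h import *
A=[]
for n in("top","scene"):
    c=imaging.camera(n);u=proj(c,[470,330,80]).astype(int)
    A.append(cv2.resize(c["img"][u[1]-30:u[1]+30,u[0]-40:u[0]+40,::-1],None,fx=5,fy=5,interpolation=cv2.INTER_CUBIC))
cv2.imwrite("pics/g1.png",np.hstack(A))
E
```

```text
(no output)
```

View pics/g1.png

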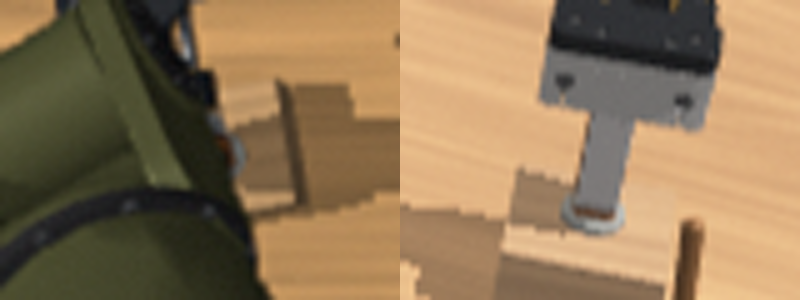

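>>> arm_command(steps=[[0.1, 0, 0, -50, 0], [0.1, 0, 0, -90, 0], [0.1, 0, 0, -90, 0], [0.1, -60, 14, -90, 0], [0.1, -120, 28, -90, 0], [0.1, -160, 37, -85, 0], [0.1, -188, 43, -75, 0], [0.1, -188, 43, -69, 0], [0.1, -188, 43, -69, 0], [0.1, -188, 43, -69, 0]])

```text
clock: 7.1
eef_pos: [544.8, 154.9, 141.5]
eef_rot: [-3.142, -0.0, 1.751]
wrist_force: [0.4, 0.0, -1.2]
finger_gap: 19.6
finger_force: 20.0
```

```bash
python3 - <<'E'
from fit import *
s=monitor.read_state();print(s["eef_pos"],s["finger_gap"])
x,y,z=s["eef_pos"];A=[]
for n in("scene","top"):
    c=imaging.camera(n);u=proj(c,[545,150,80]).astype(int)
    A.append(cv2.resize(c["img"][u[1]-30:u[1]+30,u[0]-40:u[0]+40,::-1],None,fx=5,fy=5,interpolation=cv2.INTER_CUBIC))
    print(n,"origin",u-[40,30]);
    for nm,p in(("tip",[x,y,z-64.4]),("collar bottom",[x,y,z-32.4]),("hole L",[545,153.9,67])): print(nm,proj(c,p).round(1))
    for t in("gauge","block_1"): print(t,[(round(d["p"],2),np.round(d["rect"],1)) for d in trace(c,t)[:4]])
cv2.imwrite("pics/g2.png",np.hstack(A))
E
```

```text
[544.81355506 154.94316729 141.45216019] 19.613851883640905
scene origin [285 204]
tip [327.8 236. ]
collar bottom [328.7 224.7]
hole L [327.1 239.3]
gauge [(0.7, array([234.4, 213.9,  27.5,  25.5])), (0.47, array([328. , 219.6,   6.6,  34.5]))]
block_1 [(0.97, array([263.9, 180.9,  20. ,  21. ])), (0.96, array([174.2, 221.9,  24.5,  30.3])), (0.93, array([277.9, 226.7,  27.7,  30.2])), (0.85, array([234.2, 214.7,  24.5,  23.8]))]
top origin [183 177]
tip [221.9 207.7]
collar bottom [220.4 206.1]
hole L [222.7 208. ]
gauge [(0.29, array([277.4, 157.1,  16.4,  15.6]))]
block_1 [(0.91, array([360.6, 182.3,  24.7,  20.7])), (0.88, array([318.1, 213.4,  18.6,  15.3])), (0.73, array([272.9, 215.6,  14.5,  17.5])), (0.68, array([329.5, 289.2,  21.7,  17.4]))]
```

View pics/g2.png

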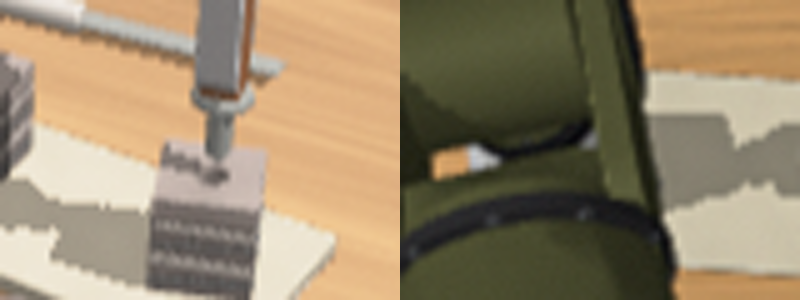

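>>> arm_command(steps=[[0.1, -1.7, 0, 5, 0], [0.1, -1.7, 0, 9, 0], [0.1, -1.7, 0, 12, 0], [0.1, -1.7, 0, 15, 0], [0.1, -1.7, 0, 15, 0], [0.1, -1.7, 0, 15, 0]])

```text
clock: 8.15
eef_pos: [545.5, 152.3, 126.6]
eef_rot: [3.141, -0.0, 1.749]
wrist_force: [-0.2, -1.0, -0.5]
finger_gap: 19.9
finger_force: 20.0
```

>>> arm_command(steps=[[0.1, 0, 0, 3, 0], [0.1, 0, 0, 6, 0], [0.1, 0, 0, 9, 0], [0.1, 0, 0, 9, 0]])

```text
clock: 8.65
eef_pos: [545.3, 152.2, 117.1]
eef_rot: [-3.141, 0.0, 1.749]
wrist_force: [-0.2, -0.7, -1.5]
finger_gap: 19.7
finger_force: 20.0
```

>>> arm_command(steps=[[0.1, 0, 0, 6, 0], [0.1, 0, 0, 11, 0], [0.1, 0, 0, 15, 0], [0.1, 0, 0, 18, 0], [0.1, 0, 0, 18.5, 0], [0.1, 0, 0, 18.5, 0], [0.1, 0, 0, 18.5, 0]])

```text
clock: 9.52
eef_pos: [545.6, 152.3, 99.4]
eef_rot: [3.141, -0.0, 1.749]
wrist_force: [-2.8, -0.5, 5.3]
finger_gap: 20.2
finger_force: 20.0
```

>>> arm_command(steps=[[0.1, 0, 0, -20, 0], [0.1, 0, 0, -45, 0], [0.1, 0, 0, -50, 0], [0.1, -40, -14, -50, 0], [0.1, -90, -31, -50, 0], [0.1, -130, -45, -47, 0], [0.1, -137.6, -48, -43, 0], [0.1, -137.6, -48, -42, 0], [0.1, -137.6, -48, -42, 0], [0.1, -137.6, -48, -42, 0]])

```text
clock: 10.78
eef_pos: [522.8, 9.2, 140.9]
eef_rot: [3.142, -0.0, 1.751]
wrist_force: [-0.7, -0.0, -0.8]
finger_gap: 20.1
finger_force: 20.0
```

```bash
python3 - <<'E'
from fit import *
s=monitor.read_state();print(s["eef_pos"],s["finger_gap"])
x,y,z=s["eef_pos"];A=[]
c=imaging.camera("scene");u=proj(c,[x,y,80]).astype(int);o=u-[30,25]
print(o,proj(c,[x,y,z-64.4]).round(1),proj(c,[522.8,8.4,67]).round(1))
cv2.imwrite("pics/g3.png",cv2.resize(c["img"][o[1]:o[1]+50,o[0]:o[0]+60,::-1],None,fx=10,fy=10,interpolation=cv2.INTER_CUBIC))
E
```

```text
[522.7823534    9.22217617 140.9001052 ] 20.14831587653482
[247 189] [277.8 215.5] [277.5 218.5]
```

View pics/g3.png

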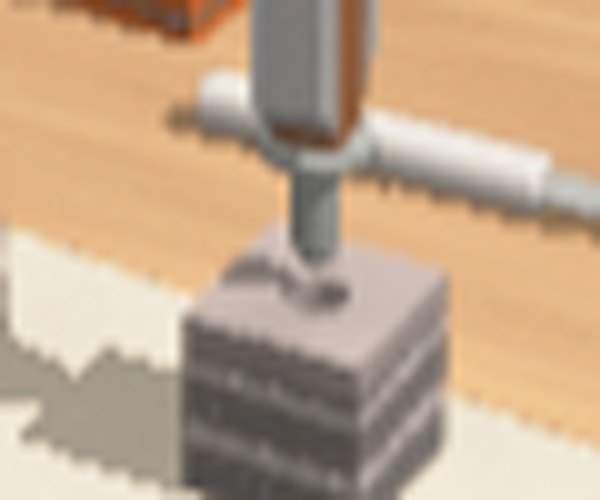

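>>> arm_command(steps=[[0.1, 1.3, 0, 5, 0], [0.1, 1.3, 0, 9, 0], [0.1, 1.3, 0, 12, 0], [0.1, 1.3, 0, 15, 0], [0.1, 1.3, 0, 15, 0], [0.1, 1.3, 0, 15, 0]])

```text
clock: 11.58
eef_pos: [522.4, 9.6, 126.0]
eef_rot: [3.142, -0.0, 1.749]
wrist_force: [-0.2, -0.8, -1.8]
finger_gap: 19.8
finger_force: 20.0
```

>>> arm_command(steps=[[0.1, 0, 0, 2, 0], [0.1, 0, 0, 4, 0], [0.1, 0, 0, 6, 0], [0.1, 0, 0, 6, 0], [0.1, 0, 0, 6, 0]])

```text
clock: 12.2
eef_pos: [522.4, 9.6, 119.9]
eef_rot: [-3.142, -0.0, 1.749]
wrist_force: [0.7, 0.6, -2.6]
finger_gap: 19.7
finger_force: 20.0
```

>>> arm_command(steps=[[0.1, 0, 0, 3, 0], [0.1, 0, 0, 6, 0], [0.1, 0, 0, 9, 0], [0.1, 0, 0, 13, 0], [0.1, 0, 0, 17, 0], [0.1, 0, 0, 19, 0], [0.1, 0, 0, 21, 0], [0.1, 0, 0, 21, 0], [0.1, 0, 0, 21, 0]])

```text
clock: 13.32
eef_pos: [522.5, 9.6, 99.4]
eef_rot: [3.141, 0.0, 1.749]
wrist_force: [-1.8, 0.9, 5.3]
finger_gap: 19.8
finger_force: 20.0
```

>>> arm_command(steps=[[0.1, 0, 0, -20, 0], [0.1, 0, 0, -45, 0], [0.1, 0, 0, -50, 0], [0.1, -40, -7, -50, 0], [0.1, -90, -15, -50, 0], [0.1, -120, -20, -47, 0], [0.1, -129.7, -21.4, -43, 0], [0.1, -129.7, -21.4, -42, 0], [0.1, -129.7, -21.4, -42, 0], [0.1, -129.7, -21.4, -42, 0], [0.1, -129.7, -21.4, -42, 0]])

```text
clock: 14.7
eef_pos: [524.5, -121.3, 141.1]
eef_rot: [3.141, 0.0, 1.75]
wrist_force: [0.2, -0.2, -1.1]
finger_gap: 20.2
finger_force: 20.0
```

```bash
python3 - <<'E'
from fit import *
s=monitor.read_state();print(s["eef_pos"],s["finger_gap"])
x,y,z=s["eef_pos"];A=[]
c=imaging.camera("scene");u=proj(c,[x,y,80]).astype(int);o=u-[30,25]
print(o,proj(c,[x,y,z-64.4]).round(1),proj(c,[524.3,-121.8,67]).round(1))
cv2.imwrite("pics/g4.png",cv2.resize(c["img"][o[1]:o[1]+50,o[0]:o[0]+60,::-1],None,fx=10,fy=10,interpolation=cv2.INTER_CUBIC))
E
```

```text
[ 524.5034234  -121.34810566  141.10208063] 20.19473785256451
[203 176] [233.7 202.6] [233.8 205.7]
```

View pics/g4.png

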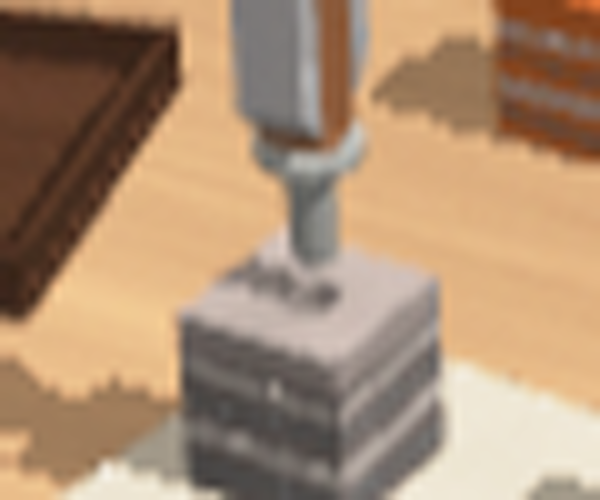

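>>> arm_command(steps=[[0.1, -0.8, 0, 5, 0], [0.1, -0.8, 0, 9, 0], [0.1, -0.8, 0, 12, 0], [0.1, -0.8, 0, 15, 0], [0.1, -0.8, 0, 15, 0], [0.1, -0.8, 0, 15, 0]])

```text
clock: 15.5
eef_pos: [524.6, -122.6, 126.0]
eef_rot: [3.141, -0.0, 1.749]
wrist_force: [1.0, -0.3, -1.2]
finger_gap: 20.0
finger_force: 20.0
```

>>> arm_command(steps=[[0.1, 0, 0, 2, 0], [0.1, 0, 0, 4, 0], [0.1, 0, 0, 5.5, 0], [0.1, 0, 0, 6, 0], [0.1, 0, 0, 6, 0], [0.1, 0, 0, 6, 0]])

```text
clock: 16.25
eef_pos: [524.9, -122.7, 120.7]
eef_rot: [3.141, 0.001, 1.749]
wrist_force: [-0.7, 0.1, 7.5]
finger_gap: 20.2
finger_force: 20.0
```

>>> arm_command(steps=[[0.1, 0, 0, -25, 0], [0.1, 0, 0, -55, 0], [0.1, 40, 2, -55, 0], [0.1, 95, 5, -55, 0], [0.1, 150, 9, -55, 0], [0.1, 210, 12, -55, 0], [0.1, 270, 15, -55, 0], [0.1, 330, 19, -55, 0], [0.1, 390, 22, -50, 0], [0.1, 440, 25, -30, 0], [0.1, 456.7, 25.9, -10, 0], [0.1, 456.7, 25.9, 0, 0], [0.1, 456.7, 25.9, 0, 0], [0.1, 456.7, 25.9, 0, 0], [0.1, 456.7, 25.9, 0, 0]])

```text
clock: 18.12
eef_pos: [469.4, 331.0, 120.8]
eef_rot: [3.14, -0.0, 1.749]
wrist_force: [-0.4, -0.7, -0.1]
finger_gap: 20.0
finger_force: 20.0
```

>>> arm_command(steps=[[0.1, 0.2, 0, 8, 0], [0.1, 0.2, 0, 16, 0], [0.1, 0.2, 0, 22, 0], [0.1, 0.2, 0, 26, 0], [0.1, 0.2, 0, 26, 0], [0.1, 0.2, 0, 26, 0]])

```text
clock: 18.88
eef_pos: [469.2, 331.5, 93.7]
eef_rot: [3.141, 0.0, 1.749]
wrist_force: [6.0, -0.9, -5.2]
finger_gap: 19.7
finger_force: 20.0
```

>>> arm_command(steps=[[0.1, 0, 1.5, 4, 0], [0.1, 0, 1.5, 9, 0], [0.1, 0, 1.5, 14, 0], [0.1, 0, 1.5, 18, 0], [0.1, 0, 1.5, 21.5, 0], [0.1, 0, 1.5, 22, 0], [0.1, 0, 1.5, 22, 0]])

```text
clock: 19.75
eef_pos: [470.3, 331.9, 72.3]
eef_rot: [3.142, -0.0, 1.749]
wrist_force: [-3.0, -1.5, 5.1]
finger_gap: 20.2
finger_force: 20.0
```

>>> arm_command(steps=[[1, 0, 0, 0, 0], [1, 0, 0, 0, 0], [1, 0, 0, 0, 0], [1, 0, 0, 0, 0], [1, 0, 0, 0, 0], [1, 0, 0, 0, 0], [1, 0, 0, -40, 0], [1, 0, 0, -90, 0], [1, 0, 0, -110, 0], [1, 0, 0, -110, 0]])

```text
clock: 21.0
eef_pos: [470.8, 332.2, 183.2]
eef_rot: [3.139, -0.001, 1.749]
wrist_force: [0.6, -0.3, 0.0]
finger_gap: 94.0
finger_force: 0.0
```

```bash
python3 - <<'E'
from fit import *
s=monitor.read_state();print(s["eef_pos"],s["finger_gap"])
C=[imaging.camera("scene"),imaging.camera("top")]
L=trace(C[0],"gauge");d=min(L,key=lambda d:abs(d["rect"][0]-408));print(d["p"],d["rect"]);print(fitg([(C[0],d["region"])],468,330,8))
for n,x,y in(("L",544,153),("M",522,10),("R",524,-123)):
    for c in C:
        r=near(c,"block_1",x,y,40)
        if r is not None: print(n,int(r.sum()),fit([(c,r)],x,y,50,12,67,0.28 if n=="L" else 0))
c=C[1];u=proj(c,[525,-122,67]).astype(int)
a=cv2.resize(c["img"][u[1]-20:u[1]+20,u[0]-25:u[0]+25,::-1],None,fx=8,fy=8,interpolation=cv2.INTER_CUBIC)
c=C[0];u=proj(c,[470,330,60]).astype(int)
b=cv2.resize(c["img"][u[1]-20:u[1]+20,u[0]-20:u[0]+20,::-1],None,fx=8,fy=8,interpolation=cv2.INTER_CUBIC)
cv2.imwrite("pics/r1.png",np.hstack([a,b]))
E
```

```text
[470.77849534 332.15417709 183.21735162] 94.04450198872547Traceback (most recent call last):
  File "<stdin>", line 4, in <module>
ValueError: min() iterable argument is empty
```

```bash
python3 - <<'E'
from fit import *
C=[imaging.camera("scene"),imaging.camera("top")]
for n,x,y in(("L",544,153),("M",522,10),("R",524,-123)):
    for c in C:
        r=near(c,"block_1",x,y,40)
        if r is not None: print(n,int(r.sum()),fit([(c,r)],x,y,50,12,67,0.28 if n=="L" else 0))
c=C[1];u=proj(c,[525,-122,67]).astype(int)
a=cv2.resize(c["img"][u[1]-20:u[1]+20,u[0]-25:u[0]+25,::-1],None,fx=8,fy=8,interpolation=cv2.INTER_CUBIC)
c=C[0];u=proj(c,[470,330,60]).astype(int)
b=cv2.resize(c["img"][u[1]-20:u[1]+20,u[0]-20:u[0]+20,::-1],None,fx=8,fy=8,interpolation=cv2.INTER_CUBIC)
cv2.imwrite("pics/r1.png",np.hstack([a,b]))
E
```

```text
L 690 (array([544. , 152.6]), np.float64(0.311), np.float64(28.0))
L 315 (array([546. , 154.2]), np.float64(0.374), np.float64(45.5))
M 717 (array([521.3,   9.4]), np.float64(-0.035), np.float64(26.2))
M 291 (array([523.1,  10.4]), np.float64(-0.015), np.float64(36.7))
R 658 (array([ 521.7, -124. ]), np.float64(-0.005), np.float64(20.7))
R 321 (array([ 528.3, -122. ]), np.float64(-0.023), np.float64(28.5))
```

View pics/r1.png

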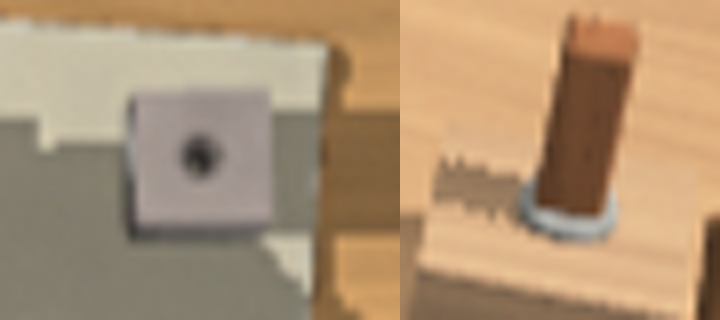

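>>> arm_command(steps=[[1, -60, -4, 0, 2], [1, -120, -7, 0, 4], [1, -180, -11, 0, 8], [1, -240, -15, 0, 11], [1, -300, -18, 0, 11], [1, -360, -22, 0, 11], [1, -420, -25, 0, 11], [1, -457.2, -27.8, 0, 11], [1, -457.2, -27.8, 20, 11], [1, -457.2, -27.8, 50, 11], [1, -457.2, -27.8, 60, 11], [1, -457.2, -27.8, 60, 11], [1, -457.2, -27.8, 60, 11]])

```text
clock: 23.18
eef_pos: [524.7, -123.0, 123.0]
eef_rot: [3.14, 0.0, 1.558]
wrist_force: [0.9, 0.5, -0.2]
finger_gap: 94.0
finger_force: 0.0
```

Lined up over the right block; lower and close.

>>> arm_command(steps=[[1, 0, 0, 30, 0], [1, 0, 0, 55, 0], [1, 0, 0, 73, 0], [1, 0, 0, 73, 0], [0.3, 0, 0, 73, 0], [0.3, 0, 0, 73, 0], [0.3, 0, 0, 73, 0], [0.3, 0, 0, 73, 0], [0.3, 0, 0, 73, 0], [0.3, 0, 0, 73, 0], [0.3, 0, 0, 73, 0], [0.3, 0, 0, 73, 0]], force=25)

```text
clock: 24.68
eef_pos: [524.4, -123.0, 49.2]
eef_rot: [3.141, 0.0, 1.557]
wrist_force: [1.4, 0.1, 3.3]
finger_gap: 50.0
finger_force: 25.0
```

>>> arm_command(steps=[[0.3, 0, 0, -20, 0], [0.3, 0, 0, -50, 0], [0.3, 0, 0, -60, 0], [0.3, -40, -16, -60, -4], [0.3, -90, -35, -60, -9], [0.3, -140, -54, -60, -14], [0.3, -190, -73, -60, -17], [0.3, -214.7, -83, -55, -17], [0.3, -214.7, -83, -40, -17], [0.3, -214.7, -83, -25, -17], [0.3, -214.7, -83, -12, -17], [0.3, -214.7, -83, -4, -17], [0.3, -214.7, -83, -4, -17], [0.3, -214.7, -83, -4, -17]])

```text
clock: 26.42
eef_pos: [438.6, -336.6, 53.4]
eef_rot: [3.141, 0.001, 1.854]
wrist_force: [0.5, -0.5, -2.6]
finger_gap: 49.9
finger_force: 25.0
```

>>> arm_command(steps=[[0.3, 0, 0, 4, 0], [0.3, 0, 0, 7, 0], [0.3, 0, 0, 9, 0], [0.3, 0, 0, 10.5, 0], [0.3, 0, 0, 10.5, 0]])

```text
clock: 27.05
eef_pos: [438.3, -336.6, 42.4]
eef_rot: [-3.142, -0.0, 1.854]
wrist_force: [-0.4, 0.1, -2.4]
finger_gap: 49.9
finger_force: 25.0
```

Not yet touching; lower a little further.

>>> arm_command(steps=[[0.3, 0, 0, 0.5, 0], [0.3, 0, 0, 1, 0], [0.3, 0, 0, 1, 0]])

```text
clock: 27.42
eef_pos: [438.4, -336.6, 42.2]
eef_rot: [3.141, 0.0, 1.854]
wrist_force: [-4.1, 3.1, 6.8]
finger_gap: 49.4
finger_force: 25.0
```

Contact. Release, lift and look.

>>> arm_command(steps=[[0.9, 0, 0, 0, 0], [0.9, 0, 0, 0, 0], [0.9, 0, 0, 0, 0], [0.9, 0, 0, 0, 0], [0.9, 0, 0, 0, 0], [0.9, 0, 0, -30, 0], [0.9, 0, 0, -80, 0], [0.9, 0, 0, -140, 0], [0.9, 0, 0, -180, 0], [0.9, 0, 0, -180, 0], [0.9, 0, 0, -180, 0]])

```text
clock: 28.8
eef_pos: [438.0, -336.3, 220.4]
eef_rot: [-3.141, -0.001, 1.854]
wrist_force: [0.3, -1.1, 0.2]
finger_gap: 84.6
finger_force: 0.0
```

```bash
python3 - <<'E'
from h import *
c=imaging.camera("scene");cv2.imwrite("pics/end.png",cv2.resize(c["img"][:,:,::-1],(784,588)))
print(monitor.read_state()["clock"],monitor.read_state()["wrist_force"])
E
```

```text
28.85 [ 0.89041629  1.29794271 -1.1018389 ]
```

View pics/end.png

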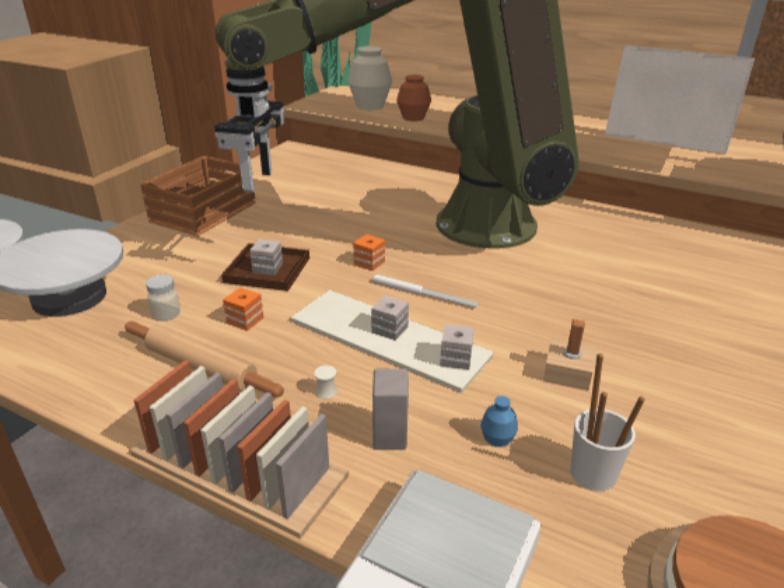

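The block stands upright in the middle of the tray (266, 256). The gauge is in its stand (575, 340), and the other two blocks are in place at (390, 317) and (457, 347).

```bash
python3 -c "
from cell import job
print(job.sign_off())"
```

```text
the job is handed in; nothing more can be done
None
```

The job is handed in: the gauge went fully home in the left and middle blocks and stopped about 10 mm down in the right one, so the right block now stands upright in the tray, the gauge is back down in its stand, and the other two blocks are still in place.

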